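Refit the upper tray of the spice carousel

TASK

Put the spice carousel back together: pick up its loose upper tray by the handle, lower it over the four locating pins on top of the column, feeling for the turn at which it drops over them, and let it go when it sits fully home, flush on its carrier. Do it gently: do not force the tray down on the pins or drop it, keep the spice jars on the lower tray standing, and leave everything else on the counter where it is.

Things in the scene. Friction and masses are not known exactly. Their poses are not given: they have to be found in the camera images.
- tray: The carousel's loose upper tray, lying right way up on the counter: round, stainless steel, 181 mm across, floor 5 mm thick, rim 16 mm high, a bow handle over its middle; about 0.45 kg. Origin: centre of its underside; z points up out of the tray.
- handle (a point): Middle of the bar of the tray's bow handle, 46 mm above the tray's underside. The bar runs along the tray's x axis: 90 mm long, 12 mm wide (along y) and 12 mm high; its two posts stand at x = -36 and +36 mm. Axes as the tray's.
- hole (a point): Centre, at the underside, of one of the tray's four round through holes, 12 mm wide, at tray (x, y) = (+30, +30) mm; the others are at (-30, +30), (-30, -30) and (+30, -30) mm, so the pattern repeats every quarter turn.
- carousel: Foot of the steel spice carousel, fixed to the counter, 164 mm across; origin: centre of its underside, on the vertical turning axis. It carries the turntable: a lower tray, a column 42 mm thick and, on its top, a round carrier flange 120 mm across with four locating pins. The foot does not turn: its yaw says nothing of the pins.
- lower_tray (a point): Centre of the floor of the turntable's lower tray (230 mm across, its rim 32 mm above the counter), 20 mm above the counter. The turntable stands at any angle, which is NOT reported. It turns endlessly either way with a drag of about 0.35 N m: a light touch leaves it where it is, a hard press while turning drags it along.
- seat (a point): Centre of the top face of the carrier flange, on the carousel's axis, 156 mm above the counter. When the upper tray is fully home, the origin of its underside lies here in height and in plan; any of its four turns will do. The point's yaw says nothing of the pins.
- pin_tips (a point): Point on the axis level with the tips of the four pins, 16 mm above the flange. Pins: plain steel, at the corners of a 60 x 60 mm square about the axis, 9 mm thick for 10 mm, then tapering to a flat 5 mm tip; 1.5 mm play in the holes. Unaligned, the tray rests on the tips; turned to within about 4 degrees, it drops. They can be seen from above until the tray hides them.
- jar0: spice jar with steel lid standing loose on the carousel's lower tray, 42 mm across, 86 mm high, its axis 83 mm from the carousel's axis; origin: centre of its underside
- jar1: spice jar with steel lid standing loose on the carousel's lower tray, 42 mm across, 86 mm high, its axis 83 mm from the carousel's axis; origin: centre of its underside
- jar2: spice jar with steel lid standing loose on the carousel's lower tray, 42 mm across, 86 mm high, its axis 83 mm from the carousel's axis; origin: centre of its underside
- jar3: spice jar with steel lid standing loose on the carousel's lower tray, 42 mm across, 86 mm high, its axis 83 mm from the carousel's axis; origin: centre of its underside
- saucepan: Red enamel saucepan with lid and black knob, 166 mm wide, 129 mm high with a stick handle; not to be moved; origin: on the counter under its body
- soup_spoon: White ceramic soup spoon lying on the counter, 165 mm long; not to be moved; origin: on the counter under its body
- scoop: Stainless steel ice cream scoop lying on the counter, 195 mm long; not to be moved; origin: on the counter under its body
- tape_roll: Roll of packing tape lying flat, 100 mm across, 48 mm high; not to be moved; origin: on the counter under its body
- bowls: Stack of three white bowls, 140 mm across, 80 mm high; not to be moved; origin: on the counter under its body
- oil_bottle: Green glass bottle standing on the counter, 64 mm across, 230 mm high; not to be moved; origin: on the counter under its body

How it is judged:
At the end, for the whole second after the job is handed in: The upper tray rests fully home on the carousel: its underside within 2.5 mm of the carrier flange and within 4 mm of the axis in plan, level within 0.03 rad, at rest and released; the four spice jars stand upright (within 0.2 rad) (z of tray in the frame of seat between -0.003 and 0.0025 m and horizontal distance between tray and seat below 0.004 m and angle between tray's own z axis and vertical below 0.03 rad and linear speed of tray below 0.02 m/s and angular speed of tray below 0.1 rad/s and angle between each of jar0, jar1, jar2, jar3's own z axis and vertical below 0.2 rad); the robot touches nothing.
It fails at once if the tray is forced on the carousel (more than 150 N between them) (contact force between tray and carousel above 150 N).
It fails at once if the tray is dropped (falls faster than 0.8 m/s out of the grip) (linear speed of tray above 0.8 m/s and contact force between the fingers and tray below 0.1 N).
It fails at once if a spice jar is knocked over (angle between any of jar0, jar1, jar2, jar3's own z axis and vertical above 0.6 rad).
It fails at once if another thing on the counter is shifted by more than 30 mm (distance of any of saucepan, soup_spoon, scoop, tape_roll, bowls, oil_bottle from where it was at the start of the episode above 0.03 m).
It also fails if it takes over 54 s, if anything falls off the work surface, if the arm or the gripper's body presses on something with over 40 N, if the wrist force passes 120 N, or if a joint passes its speed limit or range.

ROBOT

A 6-joint arm with a two-finger parallel gripper is mounted at the origin on the work surface. World frame = base frame: x ahead of the robot, y to its left, z up, the work surface at z = 0. Lengths are in m, angles in rad, forces in N, time in s.
With the tool pointing down it reaches from about 0.325 to 0.9 m from the base axis. Payload 6.1 kg.
Tool frame: the origin (TCP) lies on the centre line of the jaws, within the pads' length; the fingertips stand 17 mm ahead of it and the grasp point (between the pads) lies 2 mm behind it; z points along the fingers, y is the line along which they close (so a half turn about z gives the same grasp; the last joint's range is limited). The gripper opens to 87 mm and grips with 3 to 60 N. Pads are 19 mm wide; open, the fingers measure 117 mm over their backs; the gripper's body (75 mm by 190 mm) begins 51 mm behind the grasp point.
Start: joints at [1.148, 0.22, 1.526, -0, 1.395, -0.126], TCP at [0.183, 0.598, 0.24] pointing down, gripper open.
Joint ranges: [-2.98, 2.98], [-0.91, 2.08], [0.09, 2.57], [-1.24, 4.39], [0.2, 2.65], [-2.68, 2.68]. Speed limits (rad/s): [2.57, 2.57, 3.01, 3.14, 3.14, 3.14].

INTERFACE

Orientations are given as a unit quaternion [w, x, y, z].
In Python, from station import telemetry, cams, bot gives the robot as it stands. The module is installed in compiled form; this text tells all that it offers.
- The arm moves only by the tool arm_command, never from a script. Its argument "plan" is a list of rows, each a list of 7 numbers: the shift along the tool's x, y, z in mm, then the turn, a rotation vector about the tool's x, y, z in rad, then the closure in counts, from 0 (fully open) to 255 (shut). A call has 1 to 20 rows; each row is the pose to reach, as a shift and turn from the pose commanded when the call began, along the tool's axes at that moment; what a row does not reach only later rows make up. A row lasts 1/12 s, in which the tool goes at most 41.7 mm and 7.16 degrees, less where a joint would pass 70% of its speed; a pose out of reach is approached as far as the arm can. A call with a gripper value outside its range is refused whole. The fingers move at their own pace and stop on an object; "force" is the grip in N (left out, the last holds). Time passes only in rows, so rows that repeat a pose let the fingers close. It gives the time, the measured TCP pose, the force, the opening and the grip force at its end, in the units of the state.
- telemetry.observe(): the state, without advancing time (a new reading comes with each control period).
- cams.grab_frame(name): name is "scene" or "top" or "wrist"; returns (picture, depth): 384x512x3 uint8, blue, green, red; 384x512 float32, m along the optical axis (not along the pixel's ray), 0 where there is no reading.
- cams.get_calibration(name): a dict with "fx", "fy", "cx", "cy" (pixels), "extrinsics" (4x4, takes a point from world to camera coordinates); the wrist camera has in their place "mount" (4x4, takes a point from camera to tool coordinates, whose origin is the TCP and whose axes are the flange's). Camera axes: x right, y down, z forward; pixel columns grow to the right and rows downward; lengths in m; the calibration is good to about 2 mm. A picture is of the moment at which its call begins: read the wrist's pose just before it. get_calibration takes no time and is no camera call.
- bot.finish_job(): hands the job in; it is judged then, once.
The state is a dict: "time": time; "q": joint angles; "joint_vel": joint speeds; "joint_torque": joint torques, N m; "tcp_pos": TCP position; "tcp_rot": TCP orientation; "force": force on the tool from outside, world axes, zero at the start; "wrist_torque": the same for the moment, N m; "gripper_width": finger opening in m; "grasp_force": force on a finger pad.
Only numpy, scipy, OpenCV 4.12 (cv2) and the standard library are available. Lean on these libraries where they do the work, as an engineer would, in place of code of your own. Each camera call takes 0.05 s, during which the arm holds its last target. There are 200 camera calls.

## Working session

There is one attempt and no reset: what is moved stays moved. The work goes in short steps, Python scripts to look and compute and a tool call to move; the robot and the scene stay as the last step left them, time stands still between calls to the robot, and variables do not carry over. Pictures are saved under pics/ and viewed, at most 10 in all, crops included, and the job is handed in when it is done.

Besides the shell and the picture viewer there is one more tool, called as name([rows], argument=value, ...), one row to a line, values as JSON. arm_command: Moves the arm, as the interface text tells. Its arguments: {"type":"object","properties":{"plan":{"type":"array"},"force":{"type":"number"}},"required":["plan"]}

```bash
mkdir -p pics; cat > h.py <<'E'
import numpy as np, cv2
from station import telemetry, cams, bot
from scipy.spatial.transform import Rotation as R
def cloud(name):
    s=telemetry.observe(); im,d=cams.grab_frame(name); c=cams.get_calibration(name)
    v,u=np.mgrid[0:384,0:512]
    P=np.stack([(u-c['cx'])/c['fx']*d,(v-c['cy'])/c['fy']*d,d],-1)
    if 'mount' in c:
        w,x,y,z=s['tcp_rot']; T=np.eye(4); T[:3,:3]=R.from_quat([x,y,z,w]).as_matrix(); T[:3,3]=s['tcp_pos']; T=T@c['mount']
    else: T=np.linalg.inv(c['extrinsics'])
    W=P@T[:3,:3].T+T[:3,3]; W[d==0]=np.nan
    return im,d,W,s
E
python3 - <<'E'
from h import *
for n in('top','wrist'):
    im,d,W,s=cloud(n); cv2.imwrite(f'pics/{n}0.png',im); np.savez(f'{n}0.npz',im=im,W=W)
    c=cams.get_calibration(n); print({k:np.round(v,3).tolist() for k,v in c.items()})
print(s)
E
```

```text
{'fx': 427.27, 'fy': 427.27, 'cx': 255.05, 'cy': 187.863, 'extrinsics': [[0.016, -1.0, 0.022, -0.032], [-0.999, -0.017, -0.046, 0.564], [0.046, -0.021, -0.999, 1.455], [0.0, 0.0, 0.0, 1.0]]}
{'fx': 333.962, 'fy': 333.962, 'cx': 260.758, 'cy': 195.254, 'mount': [[-0.0, -0.956, -0.294, 0.08], [1.0, -0.0, 0.0, 0.0], [-0.0, -0.294, 0.956, -0.145], [0.0, 0.0, 0.0, 1.0]]}
{'time': 0.05, 'q': array([ 1.14792541e+00,  2.21176636e-01,  1.52760790e+00, -1.66580218e-05,
        1.39466323e+00, -1.26135957e-01]), 'joint_vel': array([ 2.16028730e-05, -3.32347809e-03, -1.77946449e-03,  4.47222359e-04,
       -5.98651861e-04,  2.04473415e-04]), 'joint_torque': array([ 1.35515304e-03, -4.96301866e+01, -3.88846886e+01,  7.05545652e-02,
        5.20999194e-02, -8.02406589e-05]), 'tcp_pos': array([0.18254319, 0.59714981, 0.23846956]), 'tcp_rot': array([-2.43538851e-04,  1.47822233e-01,  9.89013512e-01, -8.95047126e-04]), 'force': array([0.00631981, 0.46556538, 0.06519972]), 'wrist_torque': array([-0.0093408 ,  0.02612665, -0.01659796]), 'grasp_force': 0.0, 'gripper_width': 0.08718223422419334}
```

View pics/top0.png

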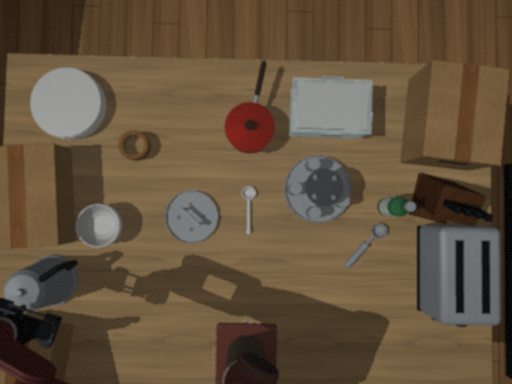

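The top view shows the tray at about (192,216) with its bar running down and to the right. The carousel is at (319,188) with the pins on its flange, and the robot base is at the bottom. Next I'll measure these.

```bash
python3 - <<'E'
from h import *
f=np.load('top0.npz'); W=f['W']; im=f['im']
def near(x,y,r,z0,z1):
    return (np.hypot(W[...,0]-x,W[...,1]-y)<r)&(W[...,2]>z0)&(W[...,2]<z1)
print(W[216,192],W[188,319],W[188,340],W[260,250])
t=W[216,192]; 
m=near(t[0],t[1],.12,.008,.03); pts=np.c_[W[...,0][m],W[...,1][m]].astype(np.float32)
print('tray',cv2.minEnclosingCircle(pts),m.sum())
m=near(t[0],t[1],.08,.034,.07); b=np.c_[W[...,0][m],W[...,1][m]]
print('bar',b.mean(0),m.sum(),np.median(W[...,2][m])); 
u,s_,v=np.linalg.svd(b-b.mean(0)); print(v[0],s_, np.degrees(np.arctan2(v[0,1],v[0,0])), np.ptp((b-b.mean(0))@v[0]))
c=W[188,319]
m=near(c[0],c[1],.12,.14,.20); pts=np.c_[W[...,0][m],W[...,1][m]].astype(np.float32)
print('flange',cv2.minEnclosingCircle(pts),pts.mean(0),m.sum(),np.median(W[...,2][m]))
(cx,cy),_=cv2.minEnclosingCircle(pts)
m=near(cx,cy,.055,.162,.19); print(np.round(np.c_[W[m]],3))
m=near(c[0],c[1],.14,.08,.13); print('jars n',m.sum()); 
n,l,st,ce=cv2.connectedComponentsWithStats(m.astype(np.uint8))
for i in range(1,n):
    if st[i,4]>20: print('jar',W[l==i].mean(0)-[cx,cy,0],st[i,4])
a=cv2.resize(im[140:236,271:367],(576,576),interpolation=cv2.INTER_CUBIC)
cv2.imwrite('pics/car.png',cv2.convertScaleAbs(a,alpha=1.6))
E
```

```text
[0.46550095 0.18606941 0.05631153] [ 0.56096643 -0.2185229   0.1549633 ] [ 0.56181518 -0.28289857  0.16091226] [ 0.31668154 -0.00926858  0.00209438]
tray ((0.46901580691337585, 0.17728127539157867), 0.1067844033241272) 435
bar [0.46430829 0.19296692] 105 0.051317975893252266
[-0.66331281 -0.74834224] [0.26631931 0.03705435] -131.55301872749718 0.08971296268725451
flange ((0.5657011866569519, -0.235225111246109), 0.06008033826947212) [ 0.5656872  -0.23480687] 1148 0.1558694498723966
[[ 0.616 -0.217  0.163]
 [ 0.601 -0.204  0.163]
 [ 0.6   -0.206  0.17 ]
 [ 0.602 -0.27   0.162]
 [ 0.597 -0.203  0.17 ]
 [ 0.597 -0.206  0.169]
 [ 0.597 -0.209  0.172]
 [ 0.598 -0.265  0.17 ]
 [ 0.594 -0.204  0.167]
 [ 0.594 -0.206  0.173]
 [ 0.595 -0.262  0.168]
 [ 0.595 -0.265  0.169]
 [ 0.595 -0.268  0.169]
 [ 0.591 -0.21   0.165]
 [ 0.592 -0.251  0.163]
 [ 0.592 -0.263  0.164]
 [ 0.592 -0.264  0.174]
 [ 0.592 -0.268  0.171]
 [ 0.585 -0.205  0.162]
 [ 0.57  -0.248  0.163]
 [ 0.56  -0.192  0.163]
 [ 0.554 -0.217  0.164]
 [ 0.542 -0.245  0.164]
 [ 0.539 -0.202  0.165]
 [ 0.538 -0.203  0.176]
 [ 0.539 -0.207  0.168]
 [ 0.535 -0.201  0.168]
 [ 0.535 -0.204  0.169]
 [ 0.535 -0.207  0.17 ]
 [ 0.536 -0.26   0.165]
 [ 0.536 -0.262  0.172]
 [ 0.536 -0.265  0.174]
 [ 0.533 -0.26   0.169]
 [ 0.533 -0.262  0.174]
 [ 0.533 -0.266  0.169]
 [ 0.53  -0.263  0.167]
 [ 0.527 -0.252  0.162]
 [ 0.518 -0.233  0.162]]
jars n 517
jar [0.07864397 0.02605161 0.10364867] 138
jar [-0.00280392  0.08459732  0.10374946] 132
jar [-0.04263338 -0.0719874   0.10392387] 117
jar [-0.08006792  0.02159488  0.10328697] 130
```

View pics/car.png

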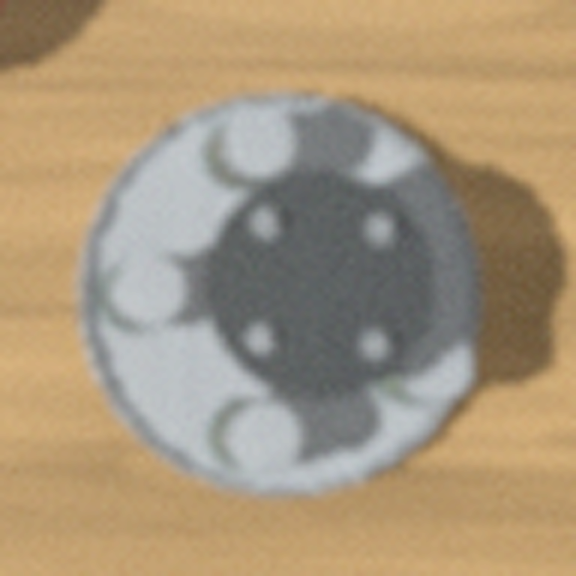

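View pics/wrist0.png

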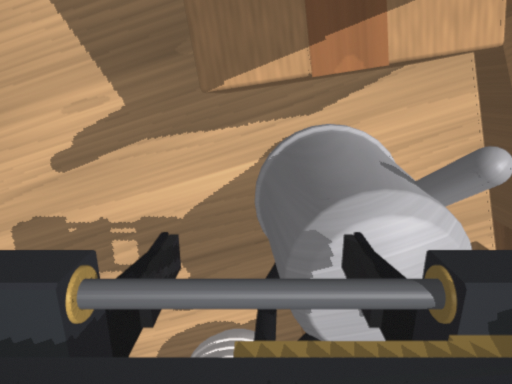

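arm_command([
  [-387, -304, 48, 0, 0, 2.0, 0],
  [-387, -304, 48, 0, 0, 2.0, 0],
  [-387, -304, 48, 0, 0, 2.0, 0],
  [-387, -304, 48, 0, 0, 2.0, 0],
  [-387, -304, 48, 0, 0, 2.0, 0],
  [-387, -304, 48, 0, 0, 2.0, 0],
  [-387, -304, 48, 0, 0, 2.0, 0],
  [-387, -304, 48, 0, 0, 2.0, 0],
  [-387, -304, 48, 0, 0, 2.0, 0],
  [-387, -304, 48, 0, 0, 2.0, 0],
  [-387, -304, 48, 0, 0, 2.0, 0],
  [-387, -304, 48, 0, 0, 2.0, 0],
  [-387, -304, 48, 0, 0, 2.0, 0],
  [-387, -304, 48, 0, 0, 2.0, 0],
  [-387, -304, 48, 0, 0, 2.0, 0],
  [-387, -304, 48, 0, 0, 2.0, 0],
  [-387, -304, 48, 0, 0, 2.0, 0],
  [-387, -304, 48, 0, 0, 2.0, 0],
  [-387, -304, 48, 0, 0, 2.0, 0],
  [-387, -304, 48, 0, 0, 2.0, 0],
])

```text
time: 1.77
tcp_pos: [0.4638, 0.1939, 0.1914]
tcp_rot: [0.0, 0.912, 0.411, -0.0]
force: [-0.8, -0.4, -0.2]
gripper_width: 0.0871
grasp_force: 0.0
```

```bash
cat > bar.py <<'E'
from h import *
import sys
im,d,W,s=cloud('wrist'); cv2.imwrite('pics/'+sys.argv[1],im)
w,x,y,z=s['tcp_rot']; M=R.from_quat([x,y,z,w]).as_matrix()
T=(W-s['tcp_pos'])@M   # tool coords
print(s['time'],s['tcp_pos'],np.degrees(np.arctan2(M[1,0],M[0,0])),M[2],s['q'][5],s['force'])
m=(np.hypot(T[...,0],T[...,1])<.08)&(W[...,2]>.040)&(W[...,2]<.07)&(T[...,2]>.03)
b=T[m][:,:2]; r=cv2.minAreaRect((b*1000).astype(np.float32)); print('bar tool mm',r,m.sum(),np.percentile(W[...,2][m],[5,50,95]))
c=b-b.mean(0); v=np.linalg.svd(c,full_matrices=False)[2][0]; print('mean',b.mean(0),'ang in tool',np.degrees(np.arctan2(v[1],v[0])))
E
python3 bar.py w1.png
```

```text
1.7667 [0.46383653 0.19386122 0.19144317] 48.56353812218431 [-1.58187505e-04 -6.22203055e-05 -9.99999986e-01] 0.9621317952378978 [-0.79721292 -0.39542254 -0.17301699]
bar tool mm ((1.7030372619628906, -1.5169296264648438), (89.81819152832031, 11.311997413635254), 0.42809581756591797) 1297 [0.05036491 0.05178978 0.05290033]
mean [ 0.00420495 -0.00167891] ang in tool -179.6047526751718
```

View pics/w1.png

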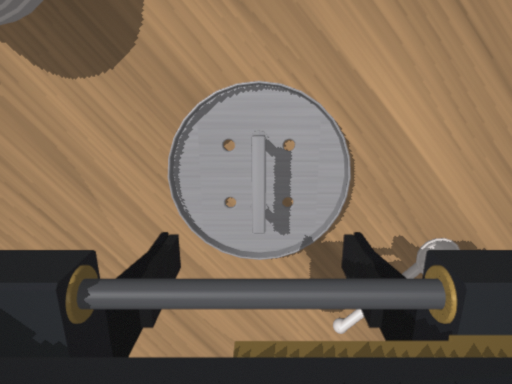

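The tray is nearly centred under the wrist: the bar runs vertically at (258,183), offset (+1.7, −1.5) mm in tool axes and turned 0.4°. I'll descend and grip.

arm_command([
  [2, -1.5, 30, 0, 0, 0.007, 0],
  [2, -1.5, 60, 0, 0, 0.007, 0],
  [2, -1.5, 90, 0, 0, 0.007, 0],
  [2, -1.5, 115, 0, 0, 0.007, 0],
  [2, -1.5, 135, 0, 0, 0.007, 0],
  [2, -1.5, 147, 0, 0, 0.007, 0],
  [2, -1.5, 147, 0, 0, 0.007, 0],
  [2, -1.5, 147, 0, 0, 0.007, 255],
  [2, -1.5, 147, 0, 0, 0.007, 255],
  [2, -1.5, 147, 0, 0, 0.007, 255],
  [2, -1.5, 147, 0, 0, 0.007, 255],
  [2, -1.5, 147, 0, 0, 0.007, 255],
  [2, -1.5, 147, 0, 0, 0.007, 255],
  [2, -1.5, 147, 0, 0, 0.007, 255],
  [2, -1.5, 147, 0, 0, 0.007, 255],
  [2, -1.5, 147, 0, 0, 0.007, 255],
  [2, -1.5, 147, 0, 0, 0.007, 255],
  [2, -1.5, 147, 0, 0, 0.007, 255],
  [2, -1.5, 147, 0, 0, 0.007, 255],
], force=40)

```text
time: 3.4
tcp_pos: [0.4641, 0.1963, 0.0445]
tcp_rot: [-0.0, 0.914, 0.407, -0.0]
force: [0.5, 0.2, -0.8]
gripper_width: 0.0148
grasp_force: 0.0
```

arm_command([
  [0, 0, 0, 0, 0, 0, 255],
  [0, 0, 0, 0, 0, 0, 255],
  [0, 0, 0, 0, 0, 0, 255],
  [0, 0, 0, 0, 0, 0, 255],
  [0, 0, 0, 0, 0, 0, 255],
  [0, 0, 0, 0, 0, 0, 255],
])

```text
time: 3.9
tcp_pos: [0.464, 0.1964, 0.0445]
tcp_rot: [-0.0, 0.914, 0.407, -0.0]
force: [-1.5, 1.0, 0.2]
gripper_width: 0.0113
grasp_force: 40.0
```

arm_command([
  [0, 0, -5, 0, 0, 0, 255],
  [0, 0, -15, 0, 0, 0, 255],
  [0, 0, -30, 0, 0, 0, 255],
  [0, 0, -50, 0, 0, 0, 255],
  [0, 0, -75, 0, 0, 0, 255],
  [0, 0, -100, 0, 0, 0, 255],
  [0, 0, -125, 0, 0, 0, 255],
  [0, 0, -150, 0, 0, 0, 255],
  [0, 0, -175, 0, 0, 0, 255],
  [-10, 8, -200, 0, 0, 0, 255],
  [-30, 24, -225, 0, 0, 0, 255],
  [-50, 40, -250, 0, 0, 0.1, 255],
  [-75, 60, -275, 0, 0, 0.2, 255],
  [-100, 80, -300, 0, 0, 0.3, 255],
  [-125, 100, -325, 0, 0, 0.35, 255],
  [-150, 120, -325, 0, 0, 0.4, 255],
  [-175, 140, -325, 0, 0, 0.5, 255],
  [-200, 160, -325, 0, 0, 0.6, 255],
  [-215, 172, -325, 0, 0, 0.6, 255],
  [-220, 176, -325, 0, 0, 0.6, 255],
])

```text
time: 5.57
tcp_pos: [0.4468, -0.0879, 0.3696]
tcp_rot: [0.001, 0.993, 0.117, -0.0]
force: [0.1, 0.6, -5.7]
gripper_width: 0.0115
grasp_force: 40.0
```

arm_command([
  [-8, 25, 0, 0, 0, 0.05, 255],
  [-16, 50, 0, 0, 0, 0.1, 255],
  [-24, 75, 0, 0, 0, 0.15, 255],
  [-32, 100, 0, 0, 0, 0.2, 255],
  [-39, 125, 0, 0, 0, 0.25, 255],
  [-43, 138, 0, 0, 0, 0.268, 255],
  [-43, 140, 0, 0, 0, 0.268, 255],
  [-43, 140, 0, 0, 0, 0.268, 255],
  [-43, 140, 0, 0, 0, 0.268, 255],
  [-43, 140, 0, 0, 0, 0.268, 255],
])

```text
time: 6.4
tcp_pos: [0.4391, -0.2299, 0.3696]
tcp_rot: [-0.0, 1.0, -0.014, 0.0]
force: [0.1, -0.5, -6.4]
gripper_width: 0.0113
grasp_force: 40.0
```

```bash
cat > pins.py <<'E'
from h import *
import sys
im,d,W,s=cloud('wrist'); cv2.imwrite('pics/'+sys.argv[1],im); np.savez('pins.npz',im=im,W=W,d=d)
w,x,y,z=s['tcp_rot']; M=R.from_quat([x,y,z,w]).as_matrix()
T=(W-s['tcp_pos'])@M
print(s['time'],s['tcp_pos'],np.degrees(np.arctan2(M[1,0],M[0,0])),M[2],s['q'],s['force'])
m=(np.hypot(W[...,0]-.565,W[...,1]+.234)<.056)&(W[...,2]>.1625)&(W[...,2]<.185)
n,l,st,ce=cv2.connectedComponentsWithStats(m.astype(np.uint8))
for i in range(1,n):
    if st[i,4]>6: print('pin',W[l==i].mean(0).round(4),T[l==i].mean(0).round(4),ce[i].round(1),st[i,4])
m=(np.hypot(W[...,0]-.565,W[...,1]+.234)<.08)&(abs(W[...,2]-.156)<.006)
print('flange',cv2.minEnclosingCircle(W[m][:,:2].astype(np.float32)),np.median(W[m][:,2]))
E
python3 pins.py w2.png
```

```text
6.4 [ 0.43911256 -0.22994584  0.36961976] -1.6223985705798856 [ 6.01128402e-05 -6.21462118e-04 -9.99999805e-01] [-6.42000791e-01 -1.46892447e-01  1.66409527e+00  5.43472313e-04
  1.62469857e+00  9.57140910e-01] [ 0.11782258 -0.53241642 -6.36904928]
pin [ 0.5954 -0.2048  0.1691] [ 0.1555 -0.0295  0.2005] [228.8   9.3] 89
pin [ 0.593  -0.264   0.1695] [0.1548 0.0298 0.2001] [292.9  10. ] 86
pin [ 0.5377 -0.2025  0.1699] [ 0.0977 -0.0301  0.1997] [229.7  75.5] 42
pin [ 0.5358 -0.2619  0.1695] [0.0976 0.0294 0.2001] [290.8  75.7] 37
flange ((0.5652422904968262, -0.23326964676380157), 0.05994692072272301) 0.1560104473813192
```

View pics/w2.png

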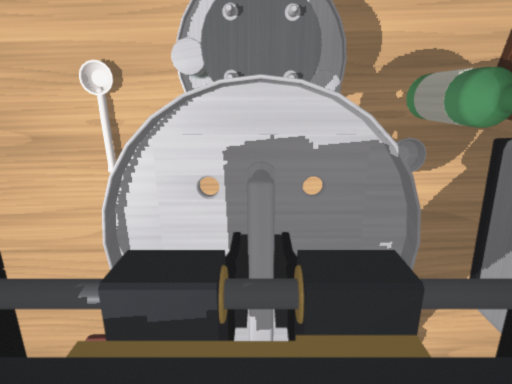

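The four pins show at (229,9), (293,10), (230,76) and (291,76), and the tray's front holes at (209,186) and (313,186). Next I'll check the tray's pose in the hand from the rim, holes and floor tilt.

```bash
python3 - <<'E'
from h import *
f=np.load('pins.npz'); W=f['W'];d=f['d'];im=f['im']; s=telemetry.observe()
c=cams.get_calibration('wrist'); w,x,y,z=s['tcp_rot']; M=R.from_quat([x,y,z,w]).as_matrix(); T=(W-s['tcp_pos'])@M
fl=(abs(T[...,2]-.039)<.004)&(np.hypot(T[...,0],T[...,1])<.085)&(T[...,0]>.02)
P=T[fl]; A=np.c_[P[:,:2],np.ones(len(P))]; co=np.linalg.lstsq(A,P[:,2],rcond=None)[0]; print('floor plane slope',co, fl.sum())
rim=(abs(T[...,2]-.028)<.003)&(T[...,0]>.0)&(np.hypot(T[...,0],T[...,1])>.083)&(np.hypot(T[...,0],T[...,1])<.1)
P=T[rim]; 
from scipy.optimize import least_squares
r=np.hypot(P[:,0],P[:,1]); 
for sel in (P[:,:2],):
    o=least_squares(lambda p:np.hypot(sel[:,0]-p[0],sel[:,1]-p[1])-p[2],[0,0,.09],loss='soft_l1',f_scale=.001); print('rim centre/r',o.x,len(sel))
hull=cv2.convexHull((P[:,:2]*1000).astype(np.float32))[:,0]; hull=hull[hull[:,0]>5]
o=least_squares(lambda p:np.hypot(hull[:,0]-p[0],hull[:,1]-p[1])-90.5,[0,0]); print('hull centre mm',o.x,np.std(o.fun))
# holes: pixels that see deeper than the floor
h=(np.hypot(abs(T[...,1]),0)<1); 
for u0,v0 in((209,186),(313,186)):
    v,u=np.mgrid[v0-14:v0+15,u0-14:u0+15]; dd=d[v,u]
    b=im[v,u].astype(float); mk=(b[...,2]-b[...,0]>45)
    uu,vv=u[mk].mean(),v[mk].mean()
    ray=c['mount'][:3,:3]@[(uu-c['cx'])/c['fx'],(vv-c['cy'])/c['fy'],1]; t=c['mount'][:3,3]
    for zz in(.039,.0415): k=(zz-t[2])/ray[2]; print('hole',uu,vv,mk.sum(),(t+k*ray).round(4))
E
```

```text
floor plane slope [ 0.00350926 -0.00137436  0.03954222] 23945
rim centre/r [ 2.04843896e-04 -9.27063458e-05  8.84367708e-02] 2617
hull centre mm [-0.67875827 -0.02410857] 0.16923719067373508
hole 209.10791366906474 185.431654676259 278 [ 0.0309 -0.0294  0.039 ]
hole 209.10791366906474 185.431654676259 278 [ 0.0302 -0.0298  0.0415]
hole 312.0925266903915 185.05693950177937 281 [0.0311 0.0294 0.039 ]
hole 312.0925266903915 185.05693950177937 281 [0.0304 0.0298 0.0415]
```

arm_command([
  [15, 0, 0, 0, 0, 0.007, 255],
  [35, 0, 0, 0, 0, 0.007, 255],
  [60, 0, 0, 0, 0, 0.007, 255],
  [85, 0, 0, 0, 0, 0.007, 255],
  [105, 0, 5, 0, 0, 0.007, 255],
  [120, 0, 15, 0, 0, 0.007, 255],
  [126, 0, 35, 0, 0, 0.007, 255],
  [126, 0, 60, 0, 0, 0.007, 255],
  [126, 0, 85, 0, 0, 0.007, 255],
  [126, 0, 110, 0, 0, 0.007, 255],
  [126, 0, 130, 0, 0, 0.007, 255],
  [126, 0, 142, 0, 0, 0.007, 255],
  [126, 0, 145, 0, 0, 0.007, 255],
  [126, 0, 145, 0, 0, 0.007, 255],
  [126, 0, 145, 0, 0, 0.007, 255],
  [126, 0, 145, 0, 0, 0.007, 255],
])

```text
time: 7.78
tcp_pos: [0.566, -0.2354, 0.2268]
tcp_rot: [0.001, 1.0, -0.018, 0.002]
force: [0.7, 1.0, -4.6]
gripper_width: 0.0117
grasp_force: 40.0
```

```bash
python3 - <<'E'
from h import *
s=telemetry.observe(); print(s['tcp_pos'],s['tcp_rot'],s['force'],s['wrist_torque'])
E
```

```text
[ 0.5659978  -0.23542975  0.22682211] [ 8.61809406e-04  9.99827719e-01 -1.84744461e-02  1.57612289e-03] [ 0.65802153  0.97239582 -4.63763102] [-0.05027822  0.14810109 -0.02349794]
```

arm_command([
  [0, 0, 0, 0, 0, 0, 255],
  [0, 0, 0, 0, 0, 0, 255],
  [0, 0, 0, 0, 0, 0, 255],
  [0, 0, 0, 0, 0, 0, 255],
])

```text
time: 8.12
tcp_pos: [0.565, -0.2351, 0.225]
tcp_rot: [0.0, 1.0, -0.019, 0.0]
force: [0.5, 0.4, -5.1]
gripper_width: 0.0115
grasp_force: 40.0
```

arm_command([
  [0, -1, 0, 0, 0, 0, 255],
  [0, -1.8, 2, 0, 0, 0, 255],
  [0, -1.8, 4, 0, 0, 0, 255],
  [0, -1.8, 6, 0, 0, 0, 255],
  [0, -1.8, 7, 0, 0, 0, 255],
  [0, -1.8, 8, 0, 0, 0, 255],
  [0, -1.8, 9, 0, 0, 0, 255],
  [0, -1.8, 10, 0, 0, 0, 255],
  [0, -1.8, 10.5, 0, 0, 0, 255],
  [0, -1.8, 10.5, 0, 0, 0, 255],
  [0, -1.8, 10.5, 0, 0, 0, 255],
])

```text
time: 9.03
tcp_pos: [0.565, -0.2332, 0.2141]
tcp_rot: [0.0, 1.0, -0.019, -0.0]
force: [-0.3, -0.0, -5.1]
gripper_width: 0.0115
grasp_force: 40.0
```

arm_command([
  [0, 0, 1, 0, 0, 0, 255],
  [0, 0, 2, 0, 0, 0, 255],
  [0, 0, 3, 0, 0, 0, 255],
  [0, 0, 4, 0, 0, 0, 255],
  [0, 0, 5, 0, 0, 0, 255],
  [0, 0, 6, 0, 0, 0, 255],
  [0, 0, 6, 0, 0, 0, 255],
  [0, 0, 6, 0, 0, 0, 255],
])

```text
time: 9.7
tcp_pos: [0.5649, -0.2331, 0.2079]
tcp_rot: [-0.0, 1.0, -0.019, -0.0]
force: [0.3, 0.0, -5.2]
gripper_width: 0.0115
grasp_force: 40.0
```

arm_command([
  [0, 0, 1, 0, 0, 0, 255],
  [0, 0, 2, 0, 0, 0, 255],
  [0, 0, 3, 0, 0, 0, 255],
  [0, 0, 4, 0, 0, 0, 255],
  [0, 0, 5, 0, 0, 0, 255],
  [0, 0, 5.5, 0, 0, 0, 255],
  [0, 0, 6, 0, 0, 0, 255],
  [0, 0, 6.5, 0, 0, 0, 255],
  [0, 0, 6.5, 0, 0, 0, 255],
  [0, 0, 6.5, 0, 0, 0, 255],
])

```text
time: 10.53
tcp_pos: [0.5649, -0.2332, 0.2015]
tcp_rot: [-0.0, 1.0, -0.019, -0.0]
force: [-0.1, -0.5, -4.9]
gripper_width: 0.0115
grasp_force: 40.0
```

arm_command([
  [0, 0, 0.5, 0, 0, 0, 255],
  [0, 0, 1, 0, 0, 0, 255],
  [0, 0, 1.3, 0, 0, 0, 255],
  [0, 0, 1.6, 0, 0, 0, 255],
  [0, 0, 1.6, 0, 0, 0, 255],
  [0, 0, 1.6, 0, 0, 0, 255],
])

```text
time: 11.03
tcp_pos: [0.565, -0.2333, 0.2005]
tcp_rot: [0.0, 1.0, -0.019, 0.0]
force: [-2.2, -0.6, -0.8]
gripper_width: 0.0113
grasp_force: 40.0
```

Contact comes at TCP z 0.2005, which matches the seated height, so I'll release and back off.

arm_command([
  [0, 0, 0, 0, 0, 0, 150],
  [0, 0, 0, 0, 0, 0, 100],
  [0, 0, 0, 0, 0, 0, 50],
  [0, 0, 0, 0, 0, 0, 0],
  [0, 0, 0, 0, 0, 0, 0],
  [0, 0, 0, 0, 0, 0, 0],
  [0, 0, 0, 0, 0, 0, 0],
  [0, 0, 0, 0, 0, 0, 0],
  [0, 0, 0, 0, 0, 0, 0],
  [0, 0, 0, 0, 0, 0, 0],
  [0, 0, -10, 0, 0, 0, 0],
  [0, 0, -30, 0, 0, 0, 0],
  [0, 0, -60, 0, 0, 0, 0],
  [0, 0, -90, 0, 0, 0, 0],
  [0, 0, -120, 0, 0, 0, 0],
  [0, 0, -140, 0, 0, 0, 0],
  [0, 0, -140, 0, 0, 0, 0],
  [0, 0, -140, 0, 0, 0, 0],
])

```text
time: 12.53
tcp_pos: [0.5656, -0.2336, 0.3426]
tcp_rot: [0.001, 1.0, -0.019, 0.002]
force: [0.2, -0.4, -0.3]
gripper_width: 0.0871
grasp_force: 0.0
```

```bash
python3 - <<'E'
from h import *
im,d,W,s=cloud('wrist'); cv2.imwrite('pics/w3.png',im); print(s['tcp_pos'],s['force'],s['gripper_width'])
r=np.hypot(W[...,0]-.565,W[...,1]+.2333); m=(r<.08)&(abs(W[...,2]-.161)<.006)
P=W[m]; A=np.c_[P[:,:2]-[.565,-.2333],np.ones(len(P))]; print('floor plane',np.linalg.lstsq(A,P[:,2],rcond=None)[0],m.sum())
b=(r<.07)&(W[...,2]>.19)&(W[...,2]<.225); print('bar',cv2.minAreaRect((W[b][:,:2]*1000).astype(np.float32)),np.median(W[b][:,2]))
E
```

```text
[ 0.56564762 -0.23356057  0.34258076] [ 0.22981614 -0.38667037 -0.26364242] 0.08706978821917369
floor plane [0.00060518 0.00023174 0.16080253] 17694
bar ((565.5538940429688, -232.83518981933594), (11.452271461486816, 89.03273010253906), 88.05792999267578) 0.2077173552320735
```

View pics/w3.png

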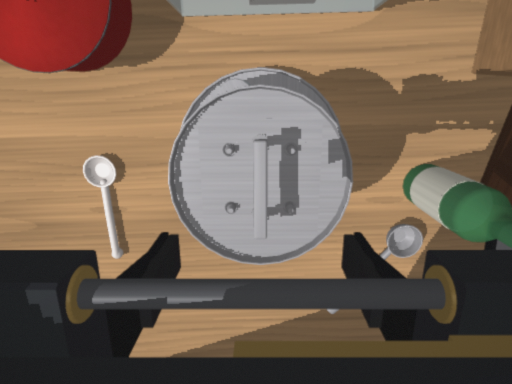

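The tray sits level with its floor top at 0.1608 m, which puts the underside about 0.156 m up. All four pins come through the holes at (229,149), (291,149), (230,208) and (290,209), and the gripper is clear.

```bash
python3 -c "
from station import bot
print(bot.finish_job())"
```

```text
the job is handed in; nothing more can be done
None
```

The upper tray is back on the carousel over all four pins, level and, by camera measurement, fully home; it is released and the job is handed in, though `finish_job()` returned no verdict.

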